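Shut off the tagged air valve in the milling bench's valve box

ROBOT

A 6-joint arm with a two-finger parallel gripper is mounted at the origin on the work surface. World frame = base frame: x ahead of the robot, y to its left, z up, the work surface at z = 0. Lengths are in m, angles in rad, forces in N, time in s.
With the tool pointing down it reaches from about 0.35 to 0.975 m from the base axis. Payload 7.1 kg.
Tool frame: the origin (TCP) lies midway between the tips of the shut fingers; the grasp point (between the pads) lies 19 mm behind it; z points along the fingers, x is the direction in which the jaws open and shut, and the axes are right-handed (so a half turn about z gives the same grasp; the last joint's range is limited). The gripper opens to 88 mm and grips with 3 to 60 N. Pads are 20 mm wide; open, the fingers measure 115 mm over their backs; the gripper's body (75 mm by 178 mm) begins 61 mm behind the grasp point.
Start: joints at [1.185, 0.423, 1.63, -0, 1.089, -0.019], TCP at [0.224, 0.583, 0.223] pointing down, gripper open.
Joint ranges: [-3, 3], [-0.9, 2.11], [0.09, 2.58], [-1.31, 4.45], [0.11, 2.69], [-2.54, 2.54]. Speed limits (rad/s): [2.39, 2.39, 3.01, 3.14, 3.14, 3.14].

INTERFACE

Orientations are given as a unit quaternion [w, x, y, z].
In Python, from station import move_pose, movel, movej, command_gripper, wait, inverse_kinematics, read_camera, camera_info, MotionError, job_done, get_time, get_joint_pos, get_qvel, get_effort, get_tcp_pos, get_ee_rot, get_ft_force, get_ft_torque, get_grip_width gives the robot as it stands. Calls block until the motion is done:
- move_pose(position, orientation): joint-space move of the TCP to a pose.
- movel(position, frame=None, v=0.15, until_force=None): straight line of the TCP; frame=None keeps the orientation; v is the mean speed in m/s. With until_force (N) it stops when the force on the tool has changed by that much, and returns True; else False.
- movej(angles): joint-space move.
- command_gripper(opening): opening from 0.0 (shut) to 1.0 (fully open); the grip force is fixed at half the most; returns when the fingers have stopped.
- wait(seconds).
- inverse_kinematics(position, orientation): joint angles nearest the present ones, or None.
- read_camera(name): name is "scene" or "side" or "wrist"; returns the picture (480x640x3 uint8, red, green, blue); there is no depth.
- camera_info(name): a dict with "intrinsics" (3x3 intrinsics, pixels), "T" (4x4, takes a point from camera to world coordinates); the wrist camera has in their place "tool_from_camera" (4x4, takes a point from camera to tool coordinates, whose origin is the TCP and whose axes are the tool frame's). Camera axes: x right, y up, looking along -z (the intrinsics and any distortion apply to the point x, -y, -z); pixel columns grow to the right and rows downward; lengths in m; the calibration is good to about 2 mm. A picture is of the moment at which its call begins: read the wrist's pose just before it. camera_info takes no time and is no camera call.
A pose or a line that the arm cannot do raises MotionError and nothing moves.
- job_done(): hands the job in, once; it reports no verdict.
Readings, each from a call of its own:
- get_time(): time.
- get_joint_pos(): joint angles.
- get_qvel(): joint speeds.
- get_effort(): joint torques, N m.
- get_tcp_pos(): TCP position.
- get_ee_rot(): TCP orientation.
- get_ft_force(): force on the tool from outside, world axes, zero at the start.
- get_ft_torque(): the same for the moment, N m.
- get_grip_width(): opening from 0.0 (shut) to 1.0 (fully open).
Only numpy, scipy, OpenCV 4.12 (cv2) and the standard library are available. Lean on these libraries where they do the work, as an engineer would, in place of code of your own. Each camera call takes 0.05 s, during which the arm holds its last target. There are 200 camera calls.

TASK

The compressed air to one of the milling machines has to be shut off. With the fingertips, push the valve box's loose metal cover straight back, away from the robot, as far as it goes, without lifting it off the box; then push the handle that carries the round tag plate a quarter turn clockwise (seen from above) until it is fully shut, across its pipe. Leave the other handle and the things standing around the box alone, and leave the cover open.

Things in the scene. Friction and masses are not known exactly. Their poses are not given: they have to be found in the camera images.
- valve_box: Grey painted valve box fixed on the bench, 295 mm (x) by 296 mm (y), rigid; rim 90 mm above the bench. Origin on the bench; x points from its front (robot side, outer face at x = -128 mm) to its back, z up. Along its sides, guide rails stand 12 mm above the rim, inner faces at y = -140 and 140 mm. A gauge 10 mm high stands at x = 148, y = 95 mm.
- well (a point): Centre of the box's open well, at rim height (box x = -58 mm, y = 0). The well spans box x from -117 to 0 mm and y from -130 to 130 mm, floor 8 mm above the bench. Behind it a deck, flush with the rim, takes the cover when it is slid back. The two valves stand in the well.
- rear_stop (a point): Middle of the top of the stop strip across the deck, at box x = 126 mm: 6 mm thick (front face at box x = 123 mm), 12 mm high above the deck. It ends the cover's travel.
- cover: Loose aluminium plate, 130 mm (x) by 276 mm (y), 5 mm thick, 0.35 to 0.7 kg, lying free on the rim between the rails (2 mm play each side); slides with a few newtons of friction, stays where left. Origin at the centre of its underside; axes as the box. Starts over the well, origin at box x = -58 to -44 mm; against the rear stop it is at box x = 58 mm.
- cover_bar (a point): Middle of the top of the cover's black upright push bar: 160 mm long along y, 12 mm thick in x, 20 mm high above the plate (top 25 mm above the rim), 55 mm in front of the cover's origin, 10 mm from its front edge. Its front face, 6 mm before this point, is pushed to slide the cover back.
- tagged_handle (a joint): Turn of the tagged handle, rad: 0 = open, pointing along its pipe to the box's front (box -x); grows clockwise seen from above; 1.57 = shut against a stop, pointing to box +y, across the pipe. Starts at 0 to 0.4. Stiff: about 0.12 N m (2 to 3 N near the end); stays where it is left.
- tagged_pivot (a point): On the tagged handle's turning axis, at the lever's top (80 mm above the bench, 10 mm below the rim). Two valves stand at box x = -35 mm: one at y = -60, one at y = 50 mm; which is tagged changes. Each pipe runs along box x under its lever, top 57 mm above the bench at the valve body, with a stem of 9 mm radius up to the lever.
- tagged_tip (a point): End of the tagged handle, at the lever's top, 62 mm from the axis. The lever is a black bar 14 mm wide, 12 mm tall, underside 68 mm above the bench, reaching 14 mm past the axis on the other side. The tag: a round steel plate 26 mm across, 4 mm thick, on top of the lever, 23 mm from the axis; the other handle has none.
- plain_handle (a joint): Turn of the other, untagged handle, rad: same sense, starts at 0 to 0.2 (open) and is to be left alone.
- plain_tip (a point): End of the untagged handle, at the top of its lever, 62 mm from its axis; same lever without the round plate.
- bottle: Loose white bottle, 60 mm across, 150 mm tall, standing to the left (+y) of the box; origin at the centre of its underside.
- blank: Loose white ceramic milling blank, a disc 98 mm across, 18 mm thick, lying to the right (-y) of the box; origin at the centre of its underside.
- pot: Loose grey plastic cup, 66 mm across, 60 mm tall, to the right (-y) of the box; origin at the centre of its underside.
- driver: Loose screwdriver, 160 mm long, lying to the left (+y) of the box; origin under its middle, x along it.

How it is judged:
By the outcome, as a careful person would: the job done as asked, in the order asked, and still so for the second after the job is handed in, with the robot touching nothing.
It also fails if it takes over 48 s, if anything falls off the work surface, if the arm or the gripper's body presses on something with over 40 N, if the wrist force passes 120 N, or if a joint passes its speed limit or range.

## Working session

There is one attempt and no reset: what is moved stays moved. The work goes in short steps, each a Python script; the robot and the scene stay as the last script left them, time stands still between calls to the robot, and variables do not carry over. Pictures are saved under pics/ and viewed, about 8 in all and at most 12, crops included, and the job is handed in when it is done.

```bash
mkdir -p pics; ls; python3 - <<'E'
from station import *
import cv2
for n in ("scene","side"):
    i=camera_info(n); print(n,i)
    cv2.imwrite(f"pics/{n}0.png",read_camera(n)[:,:,::-1])
print(camera_info("wrist")); print(get_time(),get_ee_rot(),get_ft_force())
E
```

```text
pics
scene {'intrinsics': array([[502.04858214,   0.        , 319.98012707],
       [  0.        , 502.04858214, 236.80417609],
       [  0.        ,   0.        ,   1.        ]]), 'T': array([[ 0.57753371, -0.68758213,  0.4400973 ,  1.02489538],
       [ 0.81636618,  0.48711111, -0.31027251, -0.2421171 ],
       [-0.00103845,  0.53847338,  0.84264188,  0.94554957],
       [ 0.        ,  0.        ,  0.        ,  1.        ]])}
side {'intrinsics': array([[554.45065697,   0.        , 322.36839232],
       [  0.        , 554.45065697, 235.01113272],
       [  0.        ,   0.        ,   1.        ]]), 'T': array([[ 0.91695261,  0.30103059, -0.26187496,  0.29764716],
       [-0.39871751,  0.66680625, -0.6295981 , -0.72306484],
       [-0.01490843,  0.68172575,  0.7314559 ,  0.98716285],
       [ 0.        ,  0.        ,  0.        ,  1.        ]])}
{'intrinsics': array([[398.42505337,   0.        , 316.22903845],
       [  0.        , 398.42505337, 245.98687689],
       [  0.        ,   0.        ,   1.        ]]), 'tool_from_camera': array([[ 9.99999703e-01, -7.69475311e-04, -4.48836062e-05,
         5.64733588e-04],
       [-7.49969994e-04, -9.57905227e-01, -2.87083634e-01,
        -7.75927869e-02],
       [ 1.77909527e-04,  2.87083582e-01, -9.57905520e-01,
        -1.62182839e-01],
       [ 0.00000000e+00,  0.00000000e+00,  0.00000000e+00,
         1.00000000e+00]])}
0.1 [ 3.76582417e-04  8.24208374e-01  5.66286235e-01 -5.60972511e-04] [-1.2144204  -0.21611183  0.17231205]
```

View pics/scene0.png

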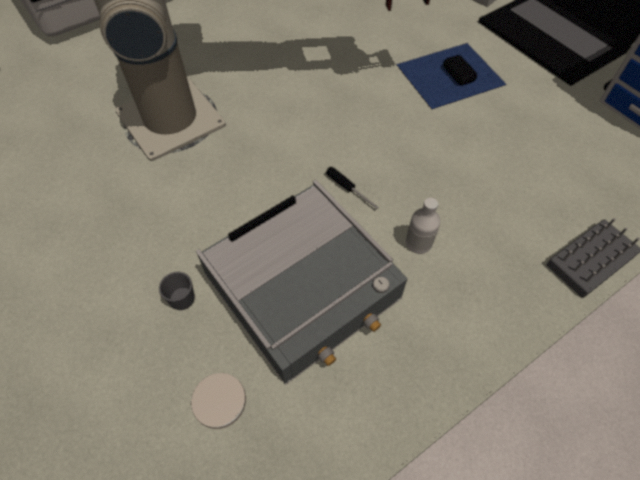

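View pics/side0.png

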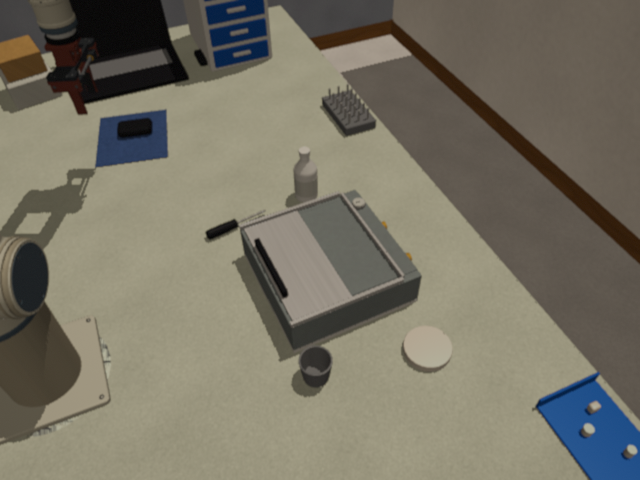

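The scene view shows the box with its cover on and the bar running from about (231,236) to (297,200). In the side view the bar runs from (257,240) to (284,295). The pot, blank, bottle and driver stand around the box. Next I'll measure roughly and then take a wrist view from above.

```bash
cat > h.py <<'E'
from station import *
import numpy as np, cv2
from scipy.spatial.transform import Rotation as R
def Rq(q): return R.from_quat([q[1],q[2],q[3],q[0]])
def wristT():
    T=np.eye(4);T[:3,:3]=Rq(get_ee_rot()).as_matrix();T[:3,3]=get_tcp_pos()
    return T@camera_info("wrist")["tool_from_camera"]
def cast(px,z,K,T):
    px=np.atleast_2d(px).astype(float)
    d=np.c_[(px[:,0]-K[0,2])/K[0,0],-(px[:,1]-K[1,2])/K[1,1],-np.ones(len(px))]@T[:3,:3].T
    return T[:3,3]+d*((z-T[2,3])/d[:,2])[:,None]
def proj(p,K,T):
    c=(np.atleast_2d(p)-T[:3,3])@T[:3,:3]
    return np.c_[K[0,2]+K[0,0]*c[:,0]/-c[:,2],K[1,2]-K[1,1]*c[:,1]/-c[:,2]]
def quat(xdir): # tool down, tool x along angle xdir (world)
    c,s=np.cos(xdir),np.sin(xdir)
    m=np.array([[c,s,0],[s,-c,0],[0,0,-1.]])
    q=R.from_matrix(m).as_quat();return [q[3],q[0],q[1],q[2]]
E
python3 - <<'E'
from h import *
for n,ends,cor in (("scene",[(231,233),(296,199)],[(199,252),(317,184),(405,272),(276,350)]),("side",[(258,241),(285,294)],[(241,228),(292,325),(418,268),(352,193)])):
    i=camera_info(n);K,T=i["intrinsics"],i["T"]
    e=cast(ends,.112,K,T);print(n,e.round(3),np.linalg.norm(e[0]-e[1]));print(cast(cor,.1,K,T).round(3))
E
```

```text
scene [[ 0.48  -0.074  0.112]
 [ 0.485  0.078  0.112]] 0.1518255855781754
[[ 0.475 -0.145  0.1  ]
 [ 0.47   0.142  0.1  ]
 [ 0.742  0.156  0.1  ]
 [ 0.73  -0.129  0.1  ]]
side [[ 0.478  0.071  0.112]
 [ 0.481 -0.085  0.112]] 0.15580192417256028
[[ 0.459  0.134  0.1  ]
 [ 0.469 -0.15   0.1  ]
 [ 0.758 -0.126  0.1  ]
 [ 0.733  0.136  0.1  ]]
```

```bash
python3 - <<'E'
from h import *
q=quat(np.pi/2)
print(inverse_kinematics([.53,0,.42],q))
move_pose([.53,0,.42],q); wait(.3)
T=wristT();im=read_camera("wrist")
np.savez("w1.npz",T=T,im=im);cv2.imwrite("pics/w1.png",im[:,:,::-1]);print(get_time(),get_joint_pos())
E
```

```text
[-2.24547171e-02  1.06735917e-01  1.60032385e+00 -4.44089210e-16
  1.43453289e+00 -1.59325104e+00]
2.8917 [-2.20414110e-02  1.06905601e-01  1.60035532e+00  1.83536041e-05
  1.43452901e+00 -1.59320314e+00]
```

View pics/w1.png

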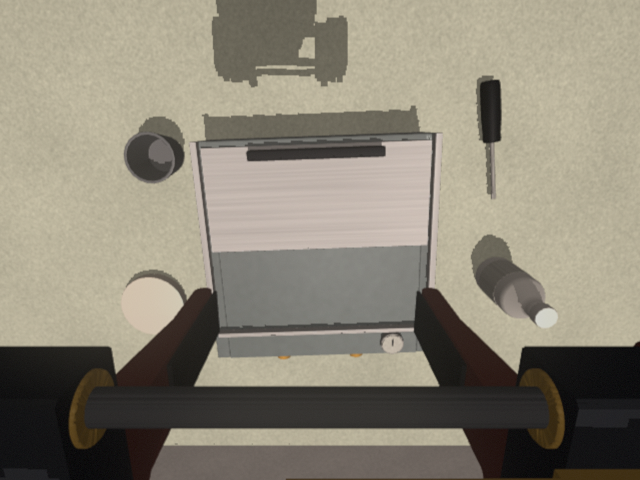

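The wrist view shows the bar from about (247,155) to (385,151), the front rail ends at (192,143) and (440,133), the stop strip near row 330, and the gauge at (392,343). Now I'll refine these by mask and line fits.

```bash
python3 - <<'E'
from h import *
d=np.load("w1.npz");T,im=d["T"],d["im"];K=camera_info("wrist")["intrinsics"]
print("cam",T[:3,3].round(3))
hsv=cv2.cvtColor(im,cv2.COLOR_RGB2HSV);g=cv2.cvtColor(im,cv2.COLOR_RGB2GRAY)
m=np.zeros_like(g);m[138:172,225:405]=(g[138:172,225:405]<75)*255
c=max(cv2.findContours(m,0,2)[0],key=cv2.contourArea)
b=cv2.boxPoints(cv2.minAreaRect(c));print("bar px",b.round(1).tolist());print(cast(b,.115,K,T).round(4))
# rail profiles
for r in (180,215,250,275):
    print(r,g[r,188:214].tolist(),g[r,422:446].tolist())
print("gauge",cast([(392,343)],.1,K,T).round(4))
print("rail front",cast([(192,143),(440,133)],.102,K,T).round(4))
print("stop ends",cast([(218,333),(417,325)],.102,K,T).round(4))
for cx in (250,300,350): print(cx,g[236:256,cx].tolist(),g[318:340,cx].tolist())
E
```

```text
cam [0.453 0.    0.582]
bar px [[246.6999969482422, 149.8000030517578], [383.8999938964844, 144.89999389648438], [384.29998779296875, 155.5], [247.10000610351562, 160.39999389648438]]
[[ 0.478  -0.0791  0.115 ]
 [ 0.4723  0.0773  0.115 ]
 [ 0.4841  0.0783  0.115 ]
 [ 0.4899 -0.0792  0.115 ]]
180 [175, 176, 174, 175, 173, 167, 182, 187, 186, 186, 187, 167, 92, 73, 93, 143, 183, 183, 182, 183, 183, 182, 182, 183, 183, 183] [193, 193, 193, 194, 194, 194, 195, 181, 125, 74, 68, 105, 168, 199, 196, 193, 190, 182, 176, 183, 183, 183, 182, 180]
215 [173, 172, 174, 175, 176, 179, 177, 177, 177, 176, 176, 182, 184, 186, 188, 172, 109, 76, 91, 138, 179, 183, 182, 181, 182, 181] [193, 193, 193, 193, 195, 194, 170, 85, 64, 84, 142, 198, 195, 191, 188, 181, 176, 183, 181, 180, 182, 182, 181, 177]
250 [174, 173, 174, 177, 177, 178, 178, 177, 177, 176, 176, 180, 181, 170, 154, 177, 179, 181, 184, 172, 124, 77, 88, 139, 184, 188] [123, 123, 122, 121, 122, 111, 69, 70, 119, 186, 189, 187, 184, 184, 178, 178, 177, 178, 178, 180, 180, 178, 176, 178]
275 [179, 179, 179, 180, 179, 176, 175, 177, 178, 178
[... 288 characters left out ...]
102 ]]
stop ends [[ 0.7187 -0.1316  0.102 ]
 [ 0.7064  0.1353  0.102 ]]
250 [184, 186, 185, 185, 188, 188, 187, 183, 184, 187, 187, 187, 189, 188, 171, 143, 125, 124, 126, 125] [118, 119, 118, 118, 118, 118, 117, 95, 70, 66, 68, 70, 70, 71, 93, 152, 180, 176, 151, 121, 117, 118]
300 [186, 189, 190, 191, 190, 184, 184, 186, 186, 188, 190, 190, 188, 163, 132, 130, 131, 130, 132, 133] [125, 124, 125, 123, 126, 123, 101, 71, 69, 73, 72, 72, 79, 138, 179, 181, 164, 137, 121, 121, 120, 120]
350 [189, 189, 191, 189, 188, 186, 186, 187, 189, 189, 191, 166, 136, 136, 136, 135, 134, 133, 134, 133] [127, 126, 126, 126, 125, 103, 71, 70, 71, 73, 74, 110, 161, 185, 185, 159, 127, 125, 127, 126, 126, 125]
```

```bash
python3 - <<'E'
from h import *
d=np.load("w1.npz");T=d["T"];K=camera_info("wrist")["intrinsics"]
r=[180,215,250,275]
L=cast(np.c_[[199.4,203.7,208,211.1],r],.102,K,T)[:,:2];Rr=cast(np.c_[[433.8,432.2,430.3,429],r],.102,K,T)[:,:2]
S=cast([(250,332.6),(300,330.8),(350,329.2)],.102,K,T)[:,:2]
E=cast([(250,250.8),(300,249),(350,247.2)],.095,K,T)[:,:2]
pl,pr=np.polyfit(L[:,0],L[:,1],1),np.polyfit(Rr[:,0],Rr[:,1],1)
ps,pe=np.polyfit(S[:,1],S[:,0],1),np.polyfit(E[:,1],E[:,0],1)
print("slopes",pl,pr,ps,pe,"yaw:",np.arctan([pl[0],pr[0],-ps[0],-pe[0]]))
yaw=np.mean(np.arctan([pl[0],pr[0]]))*.6-np.arctan(ps[0])*.4
u=np.array([np.cos(yaw),np.sin(yaw)]);v=np.array([-u[1],u[0]])
print("rail v",(L@v),(Rr@v),"width",(Rr@v).mean()-(L@v).mean(),"expect .280")
print("stop u",S@u,"cover rear u",E@u)
o=((S@u).mean()-.123)*u+((L@v).mean()+(Rr@v).mean())/2*v
print("yaw",yaw,"origin",o)
f=lambda p:np.c_[(np.atleast_2d(p)[:,:2]-o)@u,(np.atleast_2d(p)[:,:2]-o)@v].round(4)
print("bar centre box",f([.4811,-.0007]),"rail front",f([[.471,-.1448],[.4594,.1437]]),"gauge",f([.7347,.1038]),"cover rear",f(E))
np.savez("box.npz",yaw=yaw,o=o)
# surroundings in scene/side: bottle base
Ks=camera_info("scene");b=cast([(421,243)],.0,Ks["intrinsics"],Ks["T"]);print("bottle~",f(b))
Ks=camera_info("side");b=cast([(308,192)],.0,Ks["intrinsics"],Ks["T"]);print("bottle~",f(b))
E
```

```text
slopes [ 0.04097104 -0.16075793] [0.034752  0.1234401] [-0.03928309  0.7145471 ] [-0.03898998  0.6016699 ] yaw: [0.04094814 0.03473802 0.0392629  0.03897024]
rail v [-0.1593274  -0.15922967 -0.15912678 -0.15901318] [0.12137547 0.12144052 0.12113083 0.12097284] width 0.28040416697660625 expect .280
stop u [0.71414531 0.71393839 0.71403086] cover rear u [0.60127333 0.60123748 0.60120172]
yaw 0.03841100779851196 origin [0.59133079 0.00373861]
bar centre box [[-0.1103 -0.0002]] rail front [[-0.1259 -0.1438]
 [-0.1265  0.1449]] gauge [[0.1471 0.0945]] cover rear [[ 0.0102 -0.0886]
 [ 0.0102 -0.0245]
 [ 0.0102  0.0395]]
bottle~ [[0.093  0.2723]]
bottle~ [[0.0976 0.2764]]
```

The box fit checks out: the rails are 280.4 mm apart (280 expected), the gauge sits at (147, 94.5) mm (148, 95 expected), and the cover starts at about x = −55 mm. Now I'll push the cover.

```bash
cat >> h.py <<'E'
try:
    _b=np.load("box.npz");yaw=float(_b["yaw"]);o=_b["o"]
    u=np.array([np.cos(yaw),np.sin(yaw)]);v=np.array([-u[1],u[0]])
except Exception: pass
def W(x,y,z): return [*(o+x*u+y*v),z]
def B(p): return np.r_[(np.array(p[:2])-o)@u,(np.array(p[:2])-o)@v,p[2]]
E
python3 - <<'E'
from h import *
q=quat(np.pi/2+yaw)
move_pose(W(-.175,0,.2),q); command_gripper(.7)
movel(W(-.165,0,.101),v=.12); wait(.2)
f0=get_ft_force()
h=movel(W(-.130,0,.101),v=.06,until_force=15);print(h,get_ft_force()-f0)
h=movel(W(-.05,0,.101),v=.05,until_force=15);print(h,B(get_tcp_pos()),get_ft_force()-f0)
if not h:
    h=movel(W(0.0,0,.101),v=.03,until_force=10);print(h,B(get_tcp_pos()),get_ft_force()-f0)
print(get_time())
E
```

```text
False [ 0.00235844 -0.00753349 -0.04099461]
False [-4.99778401e-02  4.16070153e-06  1.01108809e-01] [-1.76575395  0.12048017  0.49444869]
True [-0.01603239  0.00014176  0.10045466] [-0.12028136  0.39094892  0.31168608]
9.25
```

```bash
python3 - <<'E'
from h import *
f0=get_ft_force()
h=movel(W(-.004,0,.101),v=.02,until_force=14);print(h,B(get_tcp_pos()),get_ft_force()-f0)
wait(.2);print(get_ft_force()-f0,B(get_tcp_pos()))
movel(W(-.04,0,.101),v=.1)
movel(W(-.09,0,.27),v=.25)
move_pose(W(-.12,0,.33),quat(np.pi/2+yaw)); wait(.3)
T=wristT();im=read_camera("wrist")
np.savez("w2.npz",T=T,im=im);cv2.imwrite("pics/w2.png",im[:,:,::-1]);print(get_time())
E
```

```text
True [-0.01609742  0.00017324  0.0996934 ] [-0.55089468 -0.20471856 -0.47723607]
[ 0.27470647 -0.14414295  0.16569271] [-0.0165512   0.00018018  0.09940817]
11.7833
```

View pics/w2.png

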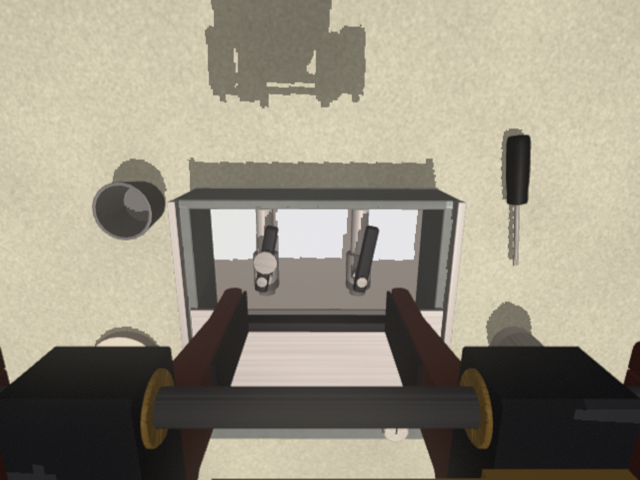

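The well is open. The tagged lever is the one on the left of the image (box y = −60 side), with its pivot near (262,283), plate at (264,263) and tip at (271,228). The plain lever runs from (361,283) to (373,228). The cover's front edge is near row 309. I'll compute positions from these.

```bash
python3 - <<'E'
from h import *
d=np.load("w2.npz");T,im=d["T"],d["im"];K=camera_info("wrist")["intrinsics"];g=cv2.cvtColor(im,cv2.COLOR_RGB2GRAY)
c=lambda px,z:np.array([B(p) for p in cast(px,z,K,T)]).round(4)
print("pivots",c([(262,283),(361,283)],.08),"tips",c([(271,228),(373,228)],.08),"plate",c([(264,263)],.084))
for col in (205,220,415,430):
    e=np.argmax(np.diff(g[296:325,col].astype(int)))+296.5; print(col,e,c([(col,e)],.095))
for col in (280,320,360): print(g[305:340,col].tolist())
print("stop expected px",proj([W(.123,y,.102) for y in(-.1,0,.1)],K,T),"cover rear@.123",proj([W(.123,0,.095)],K,T))
print("bar front bottom/top at seat",proj([W(-.003,0,.095),W(-.003,0,.115),W(.009,0,.115)],K,T))
E
python3 -c "
import cv2;im=cv2.imread('pics/w2.png');cv2.imwrite('pics/w2c.png',cv2.resize(im[190:345,160:480],None,fx=2.5,fy=2.5,interpolation=2))"
```

```text
pivots [[-0.0325 -0.0599  0.08  ]
 [-0.0326  0.0497  0.08  ]] tips [[-0.0952 -0.0479  0.08  ]
 [-0.0953  0.0604  0.08  ]] plate [[-0.0573 -0.0563  0.084 ]]
205 309.5 [[-0.0075 -0.1209  0.095 ]]
220 305.5 [[-0.0123 -0.1043  0.095 ]]
415 305.5 [[-0.0125  0.1073  0.095 ]]
430 310.5 [[-0.0066  0.1241  0.095 ]]
[135, 135, 136, 121, 98, 100, 111, 113, 113, 89, 49, 39, 42, 41, 40, 43, 43, 44, 52, 58, 60, 60, 57, 58, 54, 55, 99, 169, 202, 206, 207, 203, 201, 204, 203]
[136, 136, 136, 122, 95, 99, 112, 113, 113, 90, 50, 43, 43, 42, 43, 44, 43, 45, 53, 61, 63, 62, 59, 58, 58, 56, 81, 162, 206, 211, 211, 205, 204, 207, 206]
[134, 134, 134, 128, 104, 98, 111, 112, 112, 93, 59, 41, 38, 41, 40, 41, 42, 43, 51, 60, 62, 61, 59, 59, 56, 57, 81, 166, 210, 212, 211, 207, 207, 210, 210]
stop expected px [[230.14859224 414.51368171]
 [316.01061941 414.57342703]
 [401.86588464 414.63316765]] cover rear@.123 [[316.01399831 410.48467851]]
bar front bottom/top at seat [[316.08783096 313.38402986]
 [316.08046024 321.94546751]
 [316.07262284 332.2620113 ]]
```

View pics/w2c.png

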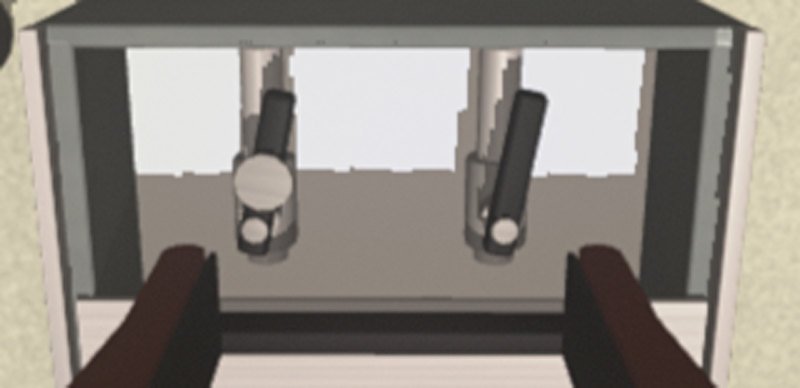

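The cover is seated: its front edge is at −7.5 and −6.6 mm (−7 expected), and the bar is where it should be. The tagged valve is at y = −60, with its lever at about 0.18 rad. I'll turn it with shut fingers, rotating the tool along with the lever.

```bash
cat > turn.py <<'E'
from h import *
P=np.array([-.034,-.060]); Z=.069; r=.049
def pose(a,off):
    p=P+r*np.array([-np.cos(a),np.sin(a)])-off*np.array([np.sin(a),np.cos(a)])
    return W(p[0],p[1],Z),quat(np.pi/2+yaw-a)
E
python3 - <<'E'
from turn import *
command_gripper(0)
p,q=pose(.1,.034); move_pose([p[0],p[1],.16],q); wait(.2)
f0=get_ft_force(); print(movel(p,v=.1,until_force=8),get_ft_force()-f0,B(get_tcp_pos()))
f0=get_ft_force()
for a in np.arange(.15,1.46,.13):
    p,q=pose(a,.0205)
    h=movel(p,frame=q,v=.06,until_force=18)
    f=get_ft_force()-f0; print(round(a,2),h,np.round([f[:2]@u,f[:2]@v,f[2]],1))
    if h: break
print(get_time(),B(get_tcp_pos()))
E
```

```text
False [0.53218385 0.05581743 0.2647056 ] [-0.08572407 -0.0890422   0.0694504 ]
0.15 False [-0.4  0.8 -0.7]
0.28 False [-0.9 -0.1 -1.1]
0.41 False [-0.9  1.7 -1. ]
0.54 False [0.2 0.8 0.3]
0.67 False [-0.9  0.2 -0. ]
0.8 False [-0.4  0.3  0.3]
0.93 False [-1.3  1.8 -1.1]
1.06 False [-0.8  0.2 -0.5]
1.19 False [-1.3  0.8 -0.6]
1.32 False [-0.1  0.9 -0.1]
1.45 False [ 0.1  1.4 -0.4]
18.1083 [-0.06020794 -0.01389568  0.06901482]
```

```bash
python3 - <<'E'
from turn import *
p,q=pose(1.5,.0205); print(movel(p,frame=q,v=.05,until_force=15))
wait(.2);f0=get_ft_force()
p,q=pose(1.57,.008)
h=movel(p,frame=q,v=.02,until_force=10);f=get_ft_force()-f0
print(h,f@np.r_[u,0],B(get_tcp_pos()));wait(.3);f=get_ft_force()-f0;print(f@np.r_[u,0],B(get_tcp_pos()))
np.savetxt("end.txt",get_tcp_pos());print(get_time())
b=B(get_tcp_pos());qq=get_ee_rot()
movel(W(b[0]-.02,b[1],Z),v=.08)
movel(W(b[0]-.02,b[1],.2),v=.2)
q=quat(np.pi/2+yaw)
move_pose(W(-.12,0,.33),q);wait(.3)
T=wristT();im=read_camera("wrist");np.savez("w3.npz",T=T,im=im)
cv2.imwrite("pics/w3.png",im[:,:,::-1]);print(get_time())
E
```

```text
False
True 1.990401605370212 [-0.05302122 -0.01141223  0.0682845 ]
1.156147240221691 [-0.05402225 -0.01144498  0.06796004]
19.3333
22.25
```

View pics/w3.png

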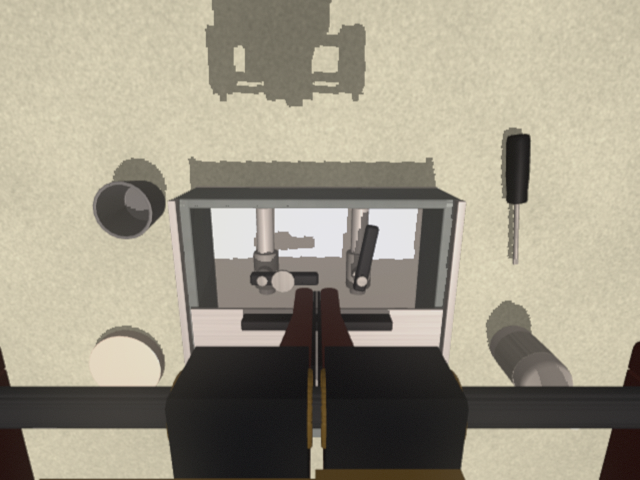

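The tagged lever now points to +y: pivot at (262,281), plate at (283,281), tip at (318,278). The plain lever and the cover look unchanged. I'll measure the angle.

```bash
python3 - <<'E'
from h import *
K=camera_info("wrist")["intrinsics"]
d=np.load("w3.npz");T,im=d["T"],d["im"];g=cv2.cvtColor(im,cv2.COLOR_RGB2GRAY)
c=lambda px,z:np.array([B(p) for p in cast(px,z,K,T)]).round(4)
rows=[]
for x in range(296,315,2):
    s=np.where(g[262:294,x]<75)[0]+262; rows.append((x,s.min()-.5,s.max()+.5))
rows=np.array(rows); print(rows[::3].tolist())
A=c(rows[:,[0,2]],.08);print("rear top edge slope dx/dy",np.polyfit(A[:,1],A[:,0],1))
F=c(rows[:,[0,1]],.08);print("front edge slope",np.polyfit(F[:,1],F[:,0],1), F[0],A[0])
print("pivot,plate,tip",c([(262,281)],.08),c([(283,281)],.084),c([(318,278.5)],.08))
for col in (205,430):
    e=np.argmax(np.diff(g[296:325,col].astype(int)))+296.5; print("cover",col,e,c([(col,e)],.095))
d2=np.load("w2.npz")["im"].astype(int);D=np.abs(d2-im).max(2);print("plain lever diff px",(D[220:292,345:385]>40).sum())
E
```

```text
[[296.0, 271.5, 293.5], [302.0, 271.5, 293.5], [308.0, 271.5, 293.5], [314.0, 271.5, 293.5]]
rear top edge slope dx/dy [-2.79836426e-18 -1.87000000e-02]
front edge slope [ 1.65562073e-15 -4.49000000e-02] [-0.0449 -0.0222  0.08  ] [-0.0187 -0.0226  0.08  ]
pivot,plate,tip [[-0.0337 -0.0601  0.08  ]] [[-0.0353 -0.0365  0.084 ]] [[-0.0367  0.002   0.08  ]]
cover 205 308.5 [[-0.0074 -0.1213  0.095 ]]
cover 430 309.5 [[-0.0064  0.1243  0.095 ]]
plain lever diff px 73
```

```bash
python3 - <<'E'
from h import *
K=camera_info("wrist")["intrinsics"]
d=np.load("w3.npz");T,im=d["T"],d["im"];g=cv2.cvtColor(im,cv2.COLOR_RGB2GRAY)
cv2.imwrite("pics/w3c.png",cv2.resize(im[250:300,235:345,::-1],None,fx=7,fy=7,interpolation=cv2.INTER_NEAREST))
for x in (255,258,296,300,305,310,314): print(x,g[264:292,x].tolist())
E
```

```text
255 [82, 81, 81, 81, 82, 81, 91, 81, 51, 44, 45, 50, 57, 59, 59, 58, 60, 59, 58, 55, 55, 82, 106, 121, 132, 135, 134, 134]
258 [91, 90, 90, 86, 83, 80, 82, 70, 50, 45, 47, 48, 69, 111, 152, 169, 171, 170, 167, 156, 123, 90, 84, 86, 101, 120, 128, 128]
296 [135, 136, 136, 136, 136, 136, 135, 106, 54, 40, 43, 49, 58, 62, 63, 60, 60, 59, 59, 57, 59, 105, 134, 136, 128, 104, 71, 53]
300 [135, 136, 136, 135, 136, 136, 134, 106, 55, 42, 43, 49, 58, 64, 65, 62, 62, 62, 59, 57, 60, 106, 134, 115, 73, 48, 45, 47]
305 [136, 136, 137, 135, 136, 137, 136, 107, 55, 43, 43, 48, 59, 64, 65, 63, 62, 60, 60, 58, 62, 108, 134, 108, 60, 46, 45, 46]
310 [137, 137, 137, 137, 136, 136, 136, 106, 55, 41, 43, 50, 59, 65, 65, 63, 62, 61, 61, 58, 56, 105, 134, 134, 108, 65, 46, 46]
314 [137, 136, 136, 135, 135, 137, 135, 105, 56, 40, 42, 50, 59, 64, 64, 63, 62, 61, 61, 59, 59, 105, 133, 135, 134, 134, 112, 68]
```

View pics/w3c.png

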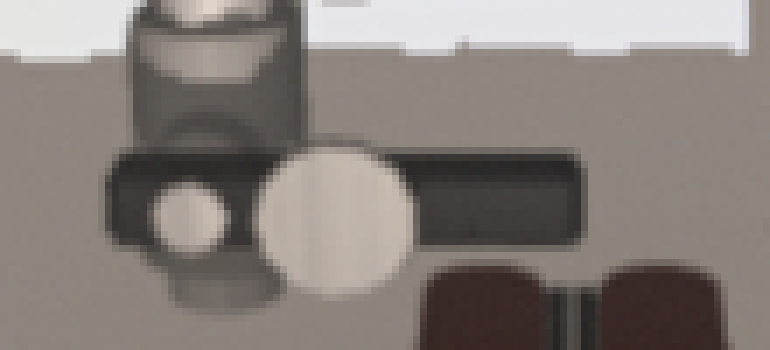

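The lever's edges stay level to well under a pixel along its length, so it is square to the pipe. The arm is clear, so I'm handing in.

```bash
python3 -c "
from station import *
job_done();print(get_time())"
```

```text
the job is handed in; nothing more can be done
the job is handed in; nothing more can be done
```

The job is handed in, at about 22 s on the robot's clock. I pushed the cover back to its rear stop by the bar. Then I turned the tagged handle, the one at box y = −60 mm, clockwise from about 0.18 rad until it met its stop.

**Cover:** two pushes both stopped on contact at the same place. After the handle was turned, its front edge still measured −7.4 and −6.4 mm on its two sides (−7 mm expected), so it is seated and open.

**Tagged handle:** the force limit stopped the last push where the stop was expected. In the last picture the lever's edges run straight across its pipe, with under a pixel of tilt (about 1.57 rad). Picking the pivot and tip by eye gave about 1.52 rad; I trusted the edges.

**Checks that disagreed:**
- **Cover push:** the fingertips met the stop about 3 mm earlier than I calculated, probably because the fingers are a little wider than the pads.
- **Plain handle:** it looks unmoved. A before/after image comparison showed 73 changed pixels near it. I put those down to the fingers and shadows but did not check further.

The things around the box look untouched, and the arm ended well above the box, touching nothing.

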